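# Gauge the gap under the bronze glass sample

## Robot

A 6-joint arm with a two-finger parallel gripper is mounted at the origin on the work surface. World frame = base frame: x ahead of the robot, y to its left, z up, the work surface at z = 0. Lengths are in mm, angles in rad, forces in N, time in s.
With the tool pointing down it reaches from about 300 to 775 mm from the base axis. Payload 14.6 kg.
Tool frame: the origin (TCP) lies between the finger pads; the fingertips stand 22 mm ahead of it and the grasp point (between the pads) lies 3 mm ahead of it (finger_overhang is the distance from the TCP to the fingertips, in mm); z points along the fingers, y is the direction in which the jaws open and shut (so a half turn about z gives the same grasp; the last joint's range is limited). The gripper opens to 94 mm and grips with 3 to 60 N. Pads are 16 mm wide; open, the fingers measure 119 mm over their backs; the gripper's body (75 mm by 177 mm) begins 78 mm behind the grasp point.
Start: joints at [1.115, 0.3, 1.521, -0, 1.321, -0.067], TCP at [208.49, 508.942, 227.446] pointing down, gripper open.
Joint ranges: [-3.03, 3.03], [-0.79, 2.21], [0.23, 2.52], [-1.04, 4.18], [0, 3.07], [-2.55, 2.55]. Speed limits (rad/s): [2.22, 2.22, 2.57, 3.14, 3.14, 3.14].

## Interface

Orientations are given as [roll, pitch, yaw] about the fixed x, y, z axes, in that order (R = Rz(yaw) Ry(pitch) Rx(roll)).
In Python, from cell import * gives the robot as it stands.
- The arm moves only by the tool jog_arm, never from a script. Its argument "increments" is a list of rows, each a list of 7 numbers: the shift along the tool's x, y, z in cm, then the turn, a rotation vector about the tool's x, y, z in degrees, then the finger opening in cm, from 0 to 9.4. In form: [[x, y, z, wx, wy, wz, grip], ...]. A call has 1 to 20 rows; each row shifts and turns the commanded pose from where the row before left it, along the tool's axes as they then stand; what a row does not reach is not made up. A row lasts 1/8 s, in which the tool goes at most 62.5 mm and 10.7 degrees, less where a joint would pass 70% of its speed; a pose out of reach is approached as far as the arm can. A call is refused whole if a number of a shift passes 6.25 or a number of a turn 10.7, either way. A call with a gripper value outside its range is refused whole. The fingers move at their own pace and stop on an object; "squeeze" is the grip in N (left out, the last holds). Time passes only in rows, so rows that do not move let the fingers close. It gives the time, the measured TCP pose, the force and the opening at its end, in the units of the state.
- read_state(): the state, without advancing time (a new reading comes with each control period).
- camera(name): name is "side" or "top"; returns a dict with "image" (420x560x3 uint8, red, green, blue), "K" (3x3 intrinsics, pixels), "k1" (the pictures are not rectified: a ray, as slopes to the right and down, at radius r is drawn at 1 + k1 r^2 times it, then the intrinsics apply), "rvec" (rotation vector, rad) and "tvec" (3), from world to camera coordinates, as OpenCV has them. Camera axes: x right, y down, z forward; pixel columns grow to the right and rows downward; lengths in mm; the calibration is good to about 2 mm. A picture is of the moment at which its call begins. There is no depth.
- sign_off(): hands the job in, once; it reports no verdict.
Trained networks look in a picture, given as the dict that the camera call returned (one of the last four; its "shot" number tells which), for a name from the list of things; names that differ only in an ending like _2 or _b are one class to them, and where a whole thing is asked for, a point or a joint stands for the part that bears it (a point fixed in the world has none). Each returns a list of dicts, best first, with "conf" (0 to 1); they miss things now and then, are a little off and sometimes report something else, mostly with a low value. They report only what shows in the picture. A call takes as long as a camera call. They do not tell look-alikes from the thing itself.
- recognise(picture, name): "centre" ([x, y, z] in mm, in the coordinates of the camera as it stood for that picture, good to about 4 mm: the middle of the surface that is visible of it).
- regions_of(picture, name): "mask" (420x560 bool, what is visible of it).
The state is a dict: "clock": time; "joints": joint angles; "qd": joint speeds; "effort": joint torques, N m; "eef_pos": TCP position; "eef_rot": TCP orientation; "wrist_force": force on the tool from outside, world axes, zero at the start; "moment": the same for the moment, N m; "finger_gap": finger opening in mm.
Only numpy, scipy, OpenCV 4.12 (cv2) and the standard library are available. Lean on these libraries where they do the work, as an engineer would, in place of code of your own. Each camera call takes 0.05 s, during which the arm holds its last target.

## Task

Check the setting gap under the bronze-tinted glass sample: take the thick gauge with the orange grip and, from the robot's side, slide its blade flat along the counter and square to the glass in under the middle of the bronze pane until its nose stands out about 40 mm behind it. The fit is right when the blade drags and the pane rides up a hair to rest on it; let go and leave the gauge there. Leave the blue gauge, the white roller and the brass keep where they lie.

Things in the scene. Friction and masses are not known exactly. Their poses are not given: they have to be found in the camera images.
- fit_grip (a point): Centre of the orange grip of the loose thick gauge (0.25 kg), 40 mm above its flat underside. x to the nose, z up. Grip block 40 (x) x 24 (y) mm, 10 to 70 mm high: pinch it across y from above. Steel blade 10 mm thick, 30 wide, from 20 mm behind this point to 135 mm ahead; its last 25 mm slope down to a 2 mm nose that wedges under a pane.
- bronze_gap (a point): Counter point (z=0) below the bronze (brown) pane's middle; x square through the pane away from the robot. Fixed bay, one of 3 side by side, 125 mm apart, random order. Pane 12 mm thick at its foot, underside 7 mm up, top 136. Opening 84 mm wide between oak runners 20 mm high at x -45..45; posts at the pane 105 high. Rail behind at x 54..70, underside 30 mm up: blade passes below.
- bronze_pane (a joint): How far the bronze pane has risen in its slots, m: 0 when it hangs at rest (gap 7 mm), about 0.003 when it rests on the 10 mm blade. The pane with shoe weighs 0.5 kg and moves freely up to 0.02, so the 10 mm blade slides in with a few newtons of drag (below 12 N), felt most as the nose wedges under.
- thin_grip (a point): Thin gap gauge, a bystander, loose: same shape as the thick one but with a blue grip and a blade only 5 mm thick, too loose for the gap. Point at the centre of its blue grip, 40 mm above its underside; x to the nose.
- roller: White nylon roller standing on its flat side, loose bystander: 38 mm diameter, 18 mm high; origin at the centre of its underside.
- keep: Satin brass latch keep, loose bystander: 30 x 60 mm plate with a lip, 20 mm high; origin at the centre of its underside.
Things that resemble listed ones, but are neither listed nor needed, are in the scene too. Leave any green or turquoise look-alike of the part that bears fit_grip alone.

How it is judged:
By the outcome, as a careful person would: the job done as asked, in the order asked, and still so for the second after the job is handed in, with the robot touching nothing.
It also fails if it takes over 38 s, if anything falls off the work surface, if the arm or the gripper's body presses on something with over 40 N, if the wrist force passes 120 N, or if a joint passes its speed limit or range.

## Working session

There is one attempt and no reset: what is moved stays moved. The work goes in short steps, Python scripts to look and compute and a tool call to move; the robot and the scene stay as the last step left them, time stands still between calls to the robot, and variables do not carry over. Pictures are saved under pics/ and viewed, and the job is handed in when it is done.

Besides the shell and the picture viewer there is one more tool, called after "Request:" by a JSON object that holds its "method" and its "body", one argument or row to a line. jog_arm: Moves the arm, as the interface text tells. Its arguments: {"type":"object","properties":{"increments":{"type":"array"},"squeeze":{"type":"number"}},"required":["increments"]}

```bash
ls; mkdir -p pics; cat > h.py <<'E'
from cell import *
import numpy as np, cv2
def save(p,name,crop=None,s=1):
    im=p["image"][:,:,::-1]
    if crop: x0,y0,x1,y1=crop; im=im[y0:y1,x0:x1]
    im=cv2.resize(im,None,fx=s,fy=s,interpolation=cv2.INTER_CUBIC); cv2.imwrite("pics/"+name,im)
def RT(p): return cv2.Rodrigues(np.array(p["rvec"],float))[0],np.array(p["tvec"],float).ravel()
def proj(p,X):
    R,t=RT(p); c=np.atleast_2d(X)@R.T+t; s=c[:,:2]/c[:,2:]; r2=(s**2).sum(1,keepdims=True)
    s=s*(1+p["k1"]*r2); K=np.array(p["K"]); return s@K[:2,:2].T+K[:2,2]
def ray(p,uv):
    K=np.array(p["K"]); d=np.linalg.solve(K,np.array([uv[0],uv[1],1.]))[:2]; s=d.copy()
    for _ in range(30): s=d/(1+p["k1"]*(s@s))
    R,t=RT(p); return -R.T@t, R.T@np.array([s[0],s[1],1.])
def atz(p,uv,z):
    o,d=ray(p,uv); return o+d*(z-o[2])/d[2]
def toworld(p,c):
    R,t=RT(p); return R.T@(np.array(c)-t)
E
python3 - <<'E'
from h import *
for n in("top","side"):
    p=camera(n); save(p,n+"0.png",s=1.4)
    R,t=RT(p); print(n,-R.T@t,R[2],p["k1"],np.array(p["K"]).tolist())
    for k in("fit_grip","bronze_pane","thin_grip","roller","keep"):
        for d in recognise(p,k): 
            w=toworld(p,d["centre"]); print(k,round(d["conf"],2),w.round(0),proj(p,w).round(0))
print(read_state())
E
```

```text
pics
top [ 248.75429266  186.98561264 1464.23981435] [ 0.15422719  0.00359553 -0.98802887] -0.023335903763043057 [[451.3370123602165, 0.0, 280.6164120708322], [0.0, 451.3370123602165, 204.06470579859712], [0.0, 0.0, 1.0]]
fit_grip 0.89 [466. 301.   9.] [[247. 207.]]
fit_grip 0.89 [522. 639.   9.] [[145. 190.]]
fit_grip 0.77 [272. 275.  14.] [[255. 267.]]
fit_grip 0.64 [461. 449.   7.] [[202. 209.]]
bronze_pane 0.75 [ 686. -147.   97.] [[388. 134.]]
thin_grip 0.94 [ 466. -248.    3.] [[415. 207.]]
roller 0.69 [425. -81.  21.] [[365. 219.]]
keep 0.72 [424.  44.   3.] [[326. 220.]]
side [ 384.13531655 -776.25386084  733.92724831] [ 0.10096375  0.81767117 -0.56676289] 0.017674813081338198 [[426.68140760192, 0.0, 275.2459799867335], [0.0, 426.68140760192, 209.01828365731268], [0.0, 0.0, 1.0]]
fit_grip 0.95 [459. 468.   6.] [[252. 178.]]
fit_grip 0.86 [434. 278.   8.] [[248. 210.]]
fit_grip 0.72 [505. 646.  16.] [[261. 151.]]
fit_grip 0.63 [279. 298.  11.] [[196. 208.]]
bronze_pane 0.87 [ 684. -139.   98.] [[378. 277.]]
thin_grip 0.81 [ 454. -259.    5.] [[278. 364.]]
roller 0.48 [428. -90.  14.] [[257. 298.]]
keep 0.8 [422.  27.   8.] [[251. 266.]]
{'clock': 0.6, 'joints': array([ 1.11539118e+00,  2.99909801e-01,  1.52105031e+00, -5.75030109e-06,
        1.32067021e+00, -6.66113613e-02]), 'qd': array([-1.43646935e-03,  7.75804241e-04, -4.15710529e-04, -1.27215627e-03,
       -1.02912070e-03, -9.02031827e-05]), 'effort': array([-5.45636303e-04, -5.31491411e+01, -3.52820098e+01,  7.07951467e-02,
        2.13591254e-02, -3.98723486e-06]), 'eef_pos': array([208.48982817, 508.92775712, 227.41889993]), 'eef_rot': array([-3.14155470e+00,  3.05167119e-06,  2.75280029e+00]), 'wrist_force': array([ 0.16511973, -0.85705467, -0.03816822]), 'moment': array([ 0.02099939, -0.00022041, -0.00029658]), 'finger_gap': 94.05357453330852}
```

View pics/top0.png

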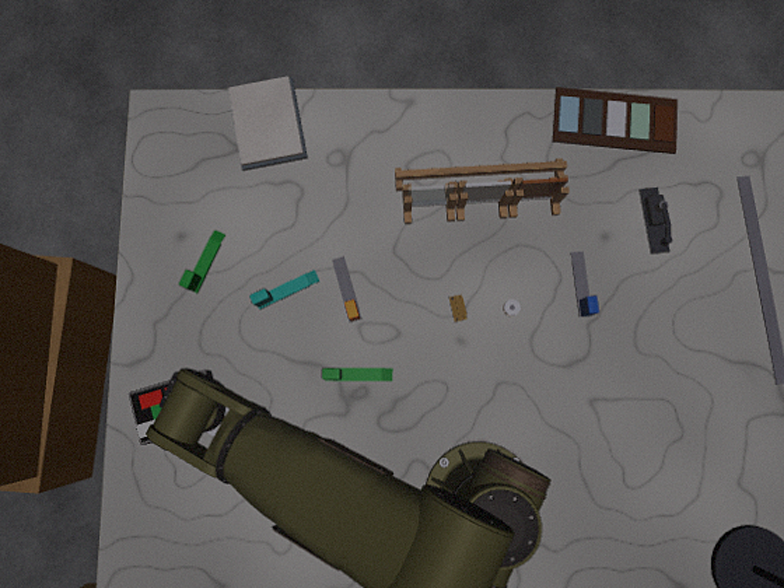

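View pics/side0.png

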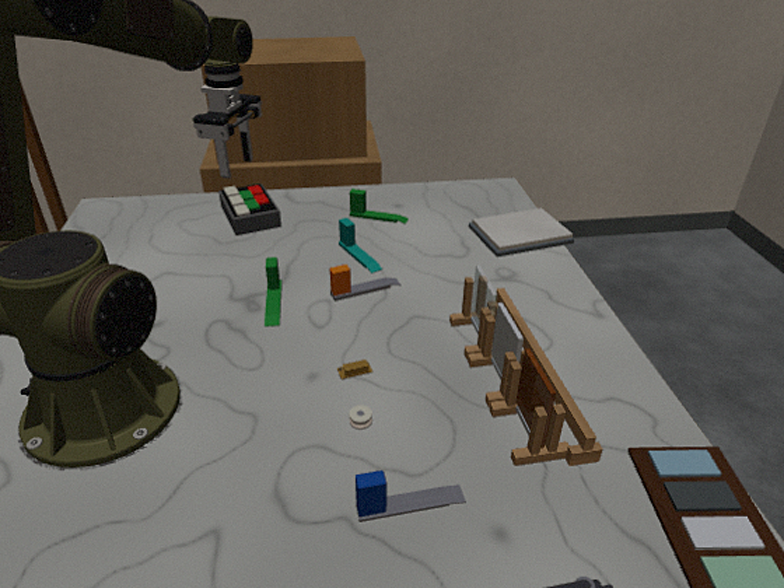

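Candidates for the gauge (top picture, 784-wide): orange at (352,310), turquoise (262,298), green (192,285), green (332,374), blue (588,306). Only the one at (352,310) has the orange grip. The bronze pane is in the right-hand bay at (540,187). I'll confirm both in crops.

```bash
python3 - <<'E'
from h import *
T=camera("top"); S=camera("side")
import pickle; pickle.dump((T,S),open("p0.pkl","wb"))
a=cv2.resize(T["image"][175:235,225:275],None,fx=8,fy=8,interpolation=cv2.INTER_CUBIC)
b=cv2.resize(S["image"][180:220,230:295],None,fx=6,fy=6,interpolation=cv2.INTER_CUBIC)
c=np.zeros((480,800,3),np.uint8); c[:480,:400]=a; c[:240,405:795]=b; cv2.imwrite("pics/c1.png",c[:,:,::-1])
a=cv2.resize(T["image"][105:165,275:415],None,fx=5.5,fy=5.5,interpolation=cv2.INTER_CUBIC)
cv2.imwrite("pics/c2.png",a[:,:,::-1])
a=cv2.resize(S["image"][185:335,315:435],None,fx=4,fy=4,interpolation=cv2.INTER_CUBIC)
cv2.imwrite("pics/c3.png",a[:,:,::-1])
E
```

```text
(no output)
```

View pics/c1.png

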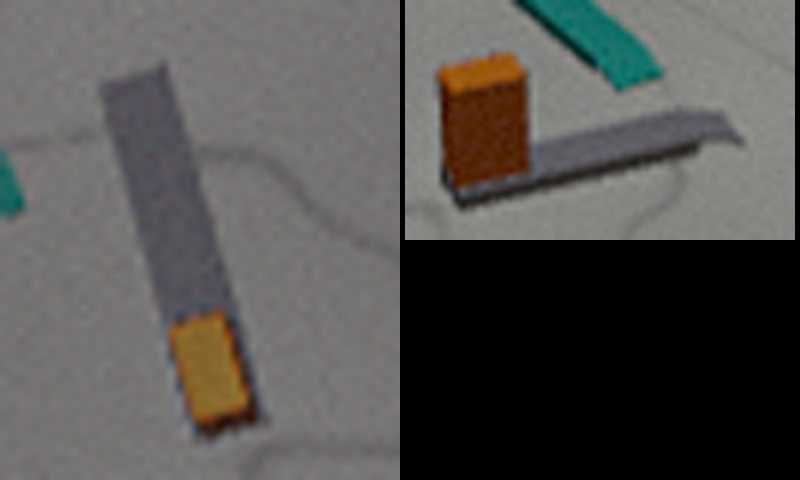

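View pics/c2.png

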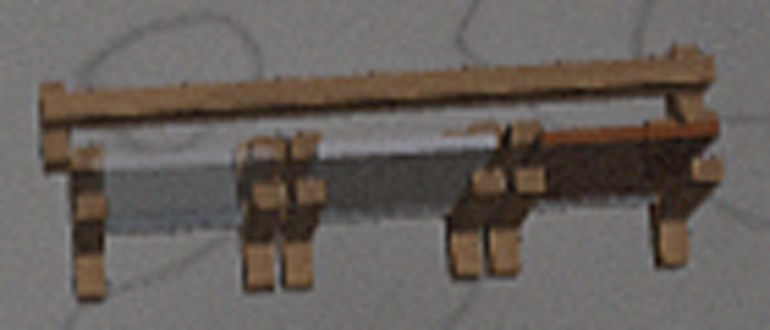

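View pics/c3.png

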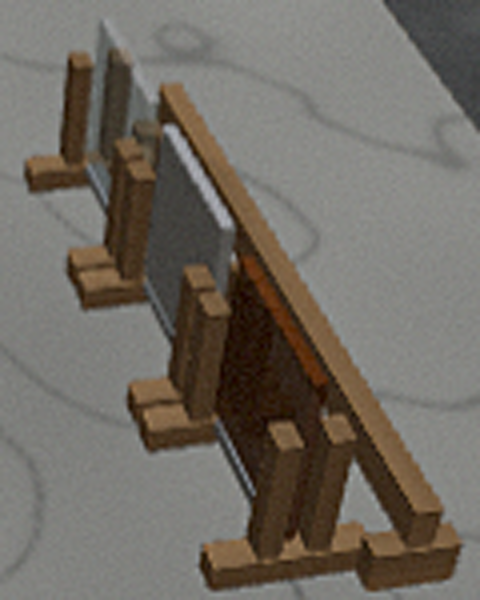

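The crops confirm it: the gauge has an orange grip and grey blade with its nose pointing ahead, and the brown pane is in the right bay. Next I fit both poses to picked corners.

```bash
cat > fit.py <<'E'
from h import *
import pickle
from scipy.optimize import least_squares
T,S=pickle.load(open("p0.pkl","rb"))
def W(q,L): c,s=np.cos(q[2]),np.sin(q[2]); L=np.array(L,float); return np.c_[q[0]+c*L[:,0]-s*L[:,1], q[1]+s*L[:,0]+c*L[:,1], L[:,2]]
def fit(obs,q0):
    def f(q):
        r=[]
        for p,uv,Lf in obs:
            r.append(proj(p,W(q,Lf(q)))-uv)
        return np.concatenate(r).ravel()
    return least_squares(f,q0,loss="soft_l1"),f
def c2(l): return np.array(l)/5.5+[275,105]-0.4
def c3(l): return np.array(l)/4+[315,185]-0.4
if __name__=="__main__":
    ty=lambda w:[292+w,292,208,208-w,167+w,167,83,83-w,42+w,42,-42,-42-w]
    uT=c2([(75,299),(104,299),(244,289),(272,289),(284,288),(313,288),(453,277),(480,277),(490,276),(520,276),(657,267),(687,267)])
    uS=c3([(203,545),(213,567),(210,588),(148,437),(150,450)])
    for z in (0,20):
        obs=[(T,uT,lambda q:[(-45,y,z) for y in ty(q[3])]),(S,uS,lambda q:[(-45,-42,20),(-45,-42-q[3],20),(-45,-42-q[3],0),(-45,42,20),(-45,42,0)])]
        r,f=fit(obs,[680,-150,0,17]); print(z,r.x.round(3),r.cost); print(f(r.x).reshape(-1,2).round(1).tolist())
    # gauge
    oT=np.array([(168,322),(222,310),(250,408),(197,424)])/8+[225,175]-.4   # grip top: FL, FR, BR, BL
    bT=np.array([(100,84),(163,64)])/8+[225,175]-.4 # nose L,R
    oS=np.array([(440-405,68),(520-405,55),(527-405,72),(447-405,92)])/6+[230,180]-.4 # BL, FL, FR, BR
    bS=np.array([(458-405,207),(742-405,143)])/6+[230,180]-.4
    g=[(T,oT,lambda q:[(20,12,70),(20,-12,70),(-20,-12,70),(-20,12,70)]),(T,bT,lambda q:[(135,15,1),(135,-15,1)]),
       (S,oS,lambda q:[(-20,12,70),(20,12,70),(20,-12,70),(-20,-12,70)]),(S,bS,lambda q:[(-20,-15,0),(135,-15,1)])]
    r,f=fit(g,[420,300,0.2]); print("gauge",r.x.round(3),r.cost);print(f(r.x).reshape(-1,2).round(1).tolist())
    for sub in (g[:2],g[2:]): print(fit(sub,r.x)[0].x.round(3))
E
python3 fit.py
```

```text
0 [ 6.92888e+02 -1.41341e+02  6.20000e-02  1.71970e+01] 4.226975639997866
[[0.7, 0.2], [0.6, -0.1], [0.3, 0.2], [0.3, -0.1], [0.1, -0.0], [-0.0, -0.4], [-0.4, 0.1], [-0.2, -0.2], [-0.1, -0.1], [-0.4, -0.4], [-0.3, -0.2], [-0.7, -0.5], [-0.4, -0.6], [0.1, 0.2], [-0.3, 1.2], [0.4, -1.7], [-0.9, 1.2]]
20 [ 6.91434e+02 -1.38440e+02  7.90000e-02  1.74970e+01] 9.702361666682505
[[0.2, 0.7], [0.2, 0.3], [0.2, 0.1], [0.4, -0.3], [0.1, -0.2], [0.1, -0.6], [-0.0, -0.6], [0.3, -1.0], [0.3, -1.0], [0.1, -1.4], [0.5, -1.7], [0.3, -2.1], [-1.0, -1.4], [-0.4, -0.5], [-0.8, 0.5], [-0.7, -2.3], [-2.1, 0.6]]
gauge [4.16675e+02 2.84638e+02 2.88000e-01] 4.056635978147096
[[-0.2, -0.0], [0.4, -0.7], [0.5, -0.7], [-0.3, -0.5], [-0.3, -0.4], [0.5, -0.4], [-1.4, -0.3], [-1.9, -1.0], [-0.2, 0.2], [0.1, -0.2], [-0.2, 0.9], [-0.1, -0.2]]
[4.15195e+02 2.84949e+02 2.87000e-01]
[4.18252e+02 2.84316e+02 2.72000e-01]
```

```bash
cat > ov.py <<'E'
from fit import *
def draw(p,q,g,crop,s,name,w=17.2):
    x0,y0,x1,y1=crop
    im=cv2.resize(p["image"][y0:y1,x0:x1][:,:,::-1],None,fx=s,fy=s,interpolation=cv2.INTER_CUBIC)
    def poly(q,L,col):
        u=(proj(p,W(q,L))+.5-[x0,y0])*s
        cv2.polylines(im,[np.round(u).astype(int)],True,col,1)
    if q is not None:
        for k in range(3):
            for a,b in((42,42+w),(-42,-42-w)):
                for z in(0,20): poly(q,[(-45,a+125*k,z),(45,a+125*k,z),(45,b+125*k,z),(-45,b+125*k,z)],(0,255,255) if z else (255,255,0))
        for x in(-6,6): poly(q,[(x,42,7),(x,-42,7),(x,-42,136),(x,42,136)],(0,255,0))
        poly(q,[(54,42,30),(54,-42,30),(70,-42,30),(70,42,30)],(255,0,255))
    if g is not None:
        poly(g,[(20,12,70),(20,-12,70),(-20,-12,70),(-20,12,70)],(255,255,0))
        poly(g,[(135,15,1),(135,-15,1),(-20,-15,0),(-20,15,0)],(0,255,0))
        poly(g,[(110,15,10),(110,-15,10),(-20,-15,10),(-20,15,10)],(0,255,255))
    cv2.imwrite("pics/"+name,im)
E
python3 - <<'E'
from ov import *
q=[692.9,-141.3,.062]
draw(T,q,None,(275,105,415,165),5.5,"o1.png"); draw(S,q,None,(315,185,435,335),4,"o2.png")
E
```

```text
(no output)
```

View pics/o1.png

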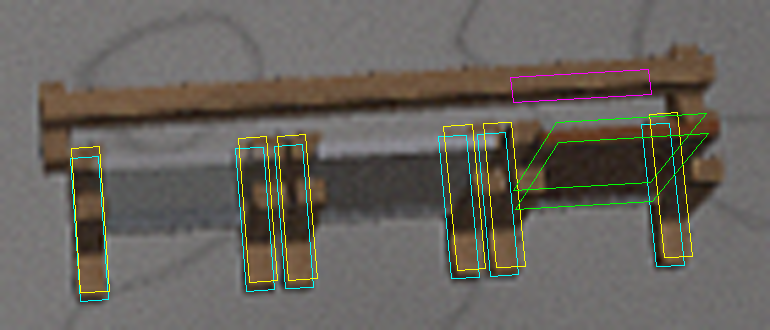

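View pics/o2.png

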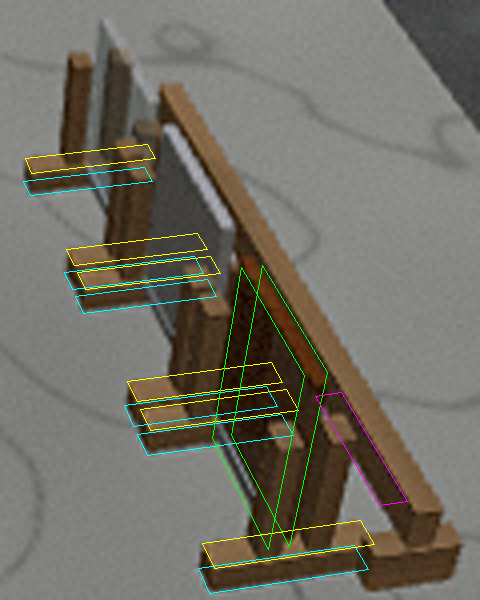

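Request:
{"method": "jog_arm", "body": {
  "increments": [
    [0,0,0,0,0,-9.65,9.4],
    [0,0,0,0,0,-9.65,9.4],
    [0,0,0,0,0,-9.65,9.4],
    [0,0,0,0,0,-9.65,9.4],
    [-1.71,-3.42,0,0,0,0,9.4],
    [-1.71,-3.42,0,0,0,0,9.4],
    [-1.71,-3.42,0,0,0,0,9.4],
    [-1.71,-3.42,0,0,0,0,9.4],
    [-1.71,-3.42,0,0,0,0,9.4],
    [-1.71,-3.42,0,0,0,0,9.4],
    [-1.71,-3.42,0,0,0,0,9.4],
    [-1.71,-3.42,0,0,0,0,9.4],
    [0,0,0,0,0,0,9.4]
  ],
  "squeeze": 40
}}

```text
clock: 2.33
eef_pos: [417.8, 283.5, 227.4]
eef_rot: [-3.141, 0.0, -2.86]
wrist_force: [-0.1, 0.2, -0.8]
finger_gap: 94.0
```

Request:
{"method": "jog_arm", "body": {
  "increments": [
    [0,0,4,0,0,0,9.4],
    [0,0,4,0,0,0,9.4],
    [0.05,0.15,4,0,0,0,9.4],
    [0,0,3,0,0,0,9.4],
    [0,0,2,0,0,0,9.4],
    [0,0,1.4,0,0,0,9.4],
    [0,0,0,0,0,0,9.4]
  ]
}}

```text
clock: 3.2
eef_pos: [415.3, 286.3, 43.0]
eef_rot: [-3.141, -0.001, -2.856]
wrist_force: [-0.1, 0.9, -0.2]
finger_gap: 93.8
```

```bash
python3 - <<'E'
from ov import *
p=camera("side"); s=camera("top")
draw(p,None,None,(190,130,330,235),5.5,"g1.png"); 
E
```

```text
(no output)
```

View pics/g1.png

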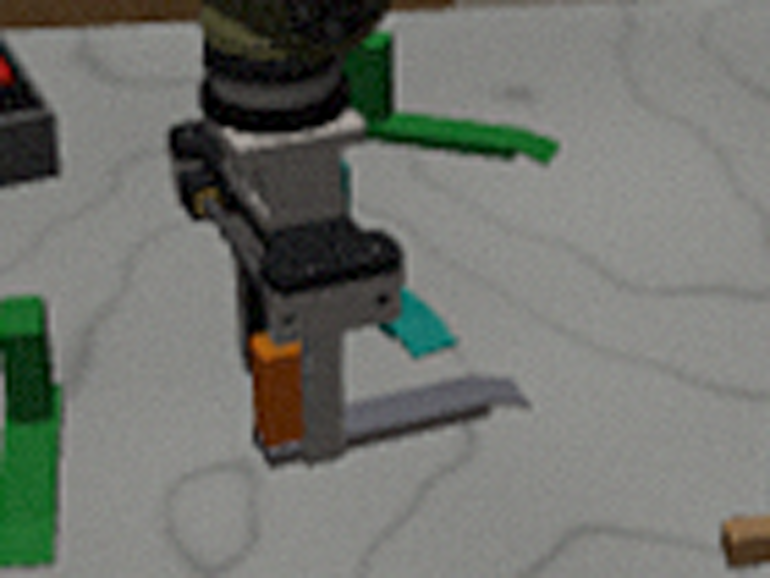

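The fingers straddle the orange grip, with the near finger at about (323,400) and the grip between them. Closing now.

Request:
{"method": "jog_arm", "body": {
  "increments": [
    [0,0,0,0,0,0,1.5],
    [0,0,0,0,0,0,1.5],
    [0,0,0,0,0,0,1.5],
    [0,0,0,0,0,0,1.5],
    [0,0,0,0,0,0,1.5],
    [0,0,0,0,0,0,1.5],
    [0,0,0,0,0,0,1.5],
    [0,0,0,0,0,0,1.5]
  ],
  "squeeze": 40
}}

```text
clock: 4.3
eef_pos: [415.8, 286.1, 43.4]
eef_rot: [-3.142, -0.0, -2.857]
wrist_force: [0.1, -0.7, -0.0]
finger_gap: 23.7
```

Request:
{"method": "jog_arm", "body": {
  "increments": [
    [0,0,-2,0,0,0,1.5],
    [0,0,-3,0,0,0,1.5],
    [0,0,-2,0,0,6.35,1.5],
    [0,0,0,0,0,6.35,1.5],
    [-0.32,-3.7,0,0,0,0,1.5],
    [-0.32,-3.7,0,0,0,0,1.5],
    [-0.32,-3.7,0,0,0,0,1.5],
    [-0.32,-3.7,0,0,0,0,1.5],
    [-0.32,-3.7,0,0,0,0,1.5],
    [-0.32,-3.7,0,0,0,0,1.5],
    [-0.32,-3.7,0,0,0,0,1.5],
    [-0.32,-3.7,0,0,0,0,1.5],
    [-0.32,-3.7,0,0,0,0,1.5],
    [-0.32,-3.7,0,0,0,0,1.5],
    [-0.32,-3.7,0,0,0,0,1.5],
    [-0.32,-3.7,0,0,0,0,1.5],
    [0,0,0,0,0,0,1.5],
    [0,0,0,0,0,0,1.5]
  ]
}}

```text
clock: 6.55
eef_pos: [481.8, -154.1, 113.1]
eef_rot: [3.141, -0.001, -3.079]
wrist_force: [0.2, -0.1, -1.8]
finger_gap: 23.6
```

```bash
python3 - <<'E'
from ov import *
q=[692,-141.4,.063]
s=read_state(); print(s["eef_pos"],s["eef_rot"])
p=camera("side"); t=camera("top")
draw(p,q,None,(190,180,400,335),3.8,"h1.png"); draw(t,q,None,(300,100,440,240),4.2,"h2.png")
E
```

```text
[ 481.84054621 -154.06830872  113.14124299] [ 3.14109948e+00 -7.30000533e-04 -3.07850896e+00]
```

View pics/h1.png

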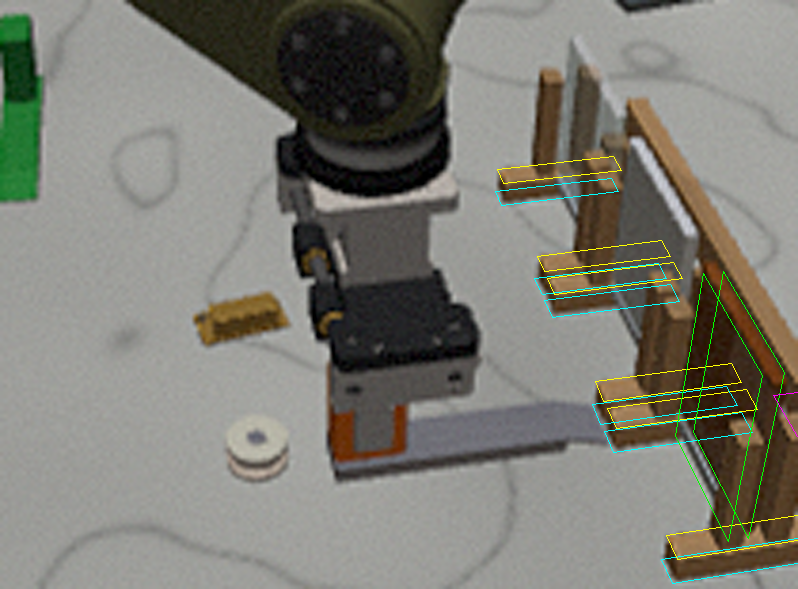

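View pics/h2.png

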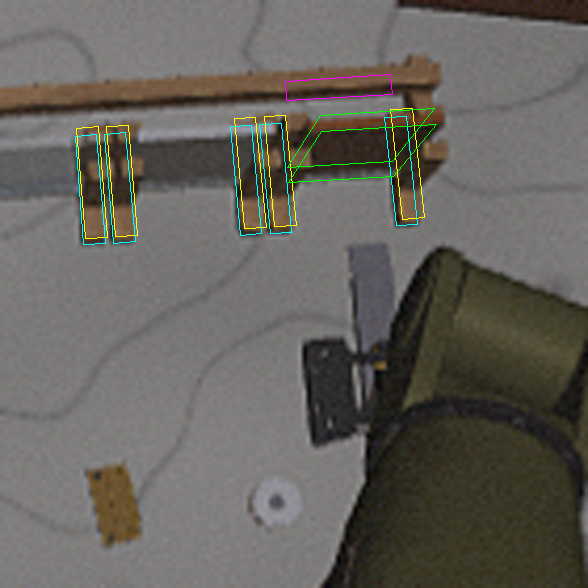

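The gauge is held level, well clear of the rack and the bystanders. Lowering it to the counter in front of the bay.

Request:
{"method": "jog_arm", "body": {
  "increments": [
    [0,0,2.5,0,0,0,1.5],
    [0,0,2.5,0,0,0,1.5],
    [0,0,1.2,0,0,0,1.5],
    [0,0,0.5,0,0,0,1.5],
    [0,0,0.2,0,0,0,1.5],
    [0,0,0.1,0,0,0,1.5],
    [0,0,0,0,0,0,1.5]
  ]
}}

```text
clock: 7.52
eef_pos: [482.3, -154.7, 43.8]
eef_rot: [-3.141, 0.001, -3.078]
wrist_force: [-0.2, -0.6, -1.4]
finger_gap: 24.0
```

```bash
python3 - <<'E'
from ov import *
q=[692,-141.4,.063]
s=read_state(); print(s["eef_pos"],s["eef_rot"],s["wrist_force"],s["moment"])
e=s["eef_pos"]; g=[e[0],e[1],s["eef_rot"][2]+np.pi]
p=camera("side"); t=camera("top")
c,n=np.cos(.063),np.sin(.063); d=e[:2]-q[:2]; print("bay",c*d[0]+n*d[1],-n*d[0]+c*d[1])
draw(p,q,g,(250,230,400,340),5.2,"i1.png"); draw(t,q,g,(350,100,450,220),5,"i2.png")
E
```

```text
[ 482.3396063  -154.66034522   43.83333395] [-3.14130597e+00  5.95894208e-04 -3.07841134e+00] [-0.17742219 -0.55615399 -1.35647016] [ 0.10593386  0.03760043 -0.00097387]
bay -210.0793094900748 -0.03416972516224703
```

View pics/i1.png

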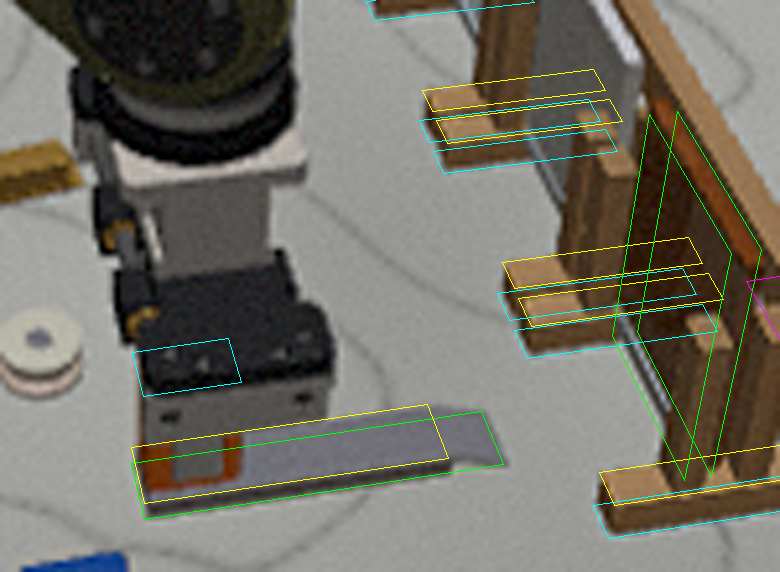

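View pics/i2.png

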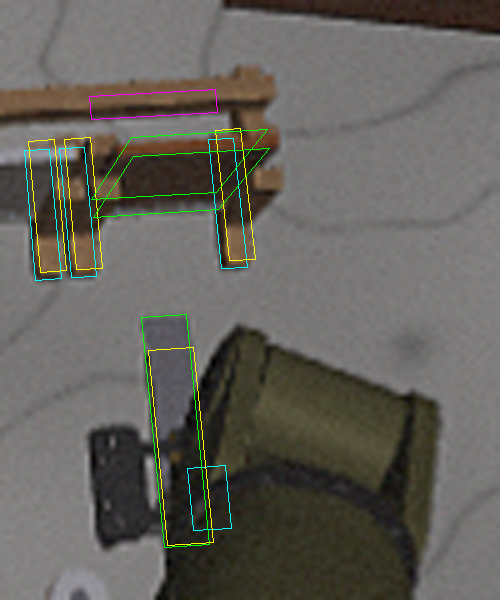

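Gauge model and picture agree to 1–2 mm, and the blade is on line with the middle of the opening. I'll press lightly down, then slide in.

Request:
{"method": "jog_arm", "body": {
  "increments": [
    [0,0,0.05,0,0,0,1.5],
    [-0.6,0,0,0,0,0,1.5],
    [-1,0,0,0,0,0,1.5],
    [-1,0,0,0,0,0,1.5],
    [-1,0,0,0,0,0,1.5],
    [-1,0,0,0,0,0,1.5],
    [-0.8,0,0,0,0,0,1.5],
    [0,0,0,0,0,0,1.5]
  ]
}}

```text
clock: 8.62
eef_pos: [537.0, -151.3, 43.5]
eef_rot: [-3.141, 0.002, -3.078]
wrist_force: [3.2, -0.2, 3.3]
finger_gap: 23.9
```

```bash
cat > chk.py <<'E'
from ov import *
import sys
q=[692,-141.4,.063]
s=read_state(); print(s["eef_pos"],s["eef_rot"],s["wrist_force"],s["moment"])
e=s["eef_pos"]; g=[e[0],e[1],s["eef_rot"][2]+np.pi]
p=camera("side"); t=camera("top")
c,n=np.cos(.063),np.sin(.063); d=e[:2]-q[:2]; print("bay",c*d[0]+n*d[1],-n*d[0]+c*d[1])
k=sys.argv[1]
m=len(sys.argv)>2
draw(p,None if m else q,None if m else g,(280,220,430,330),5.2,k+"s.png"); draw(t,None if m else q,None if m else g,(350,100,450,220),5,k+"t.png")
E
python3 chk.py j
```

```text
[ 537.04072966 -151.27710044   43.46173685] [-3.14095898e+00  2.04053788e-03 -3.07828326e+00] [ 3.2499388  -0.15779629  3.28282489] [ 0.12335148 -0.69844792 -0.01978302]
bay -155.2737011507285 -0.10152835353259526
```

View pics/js.png

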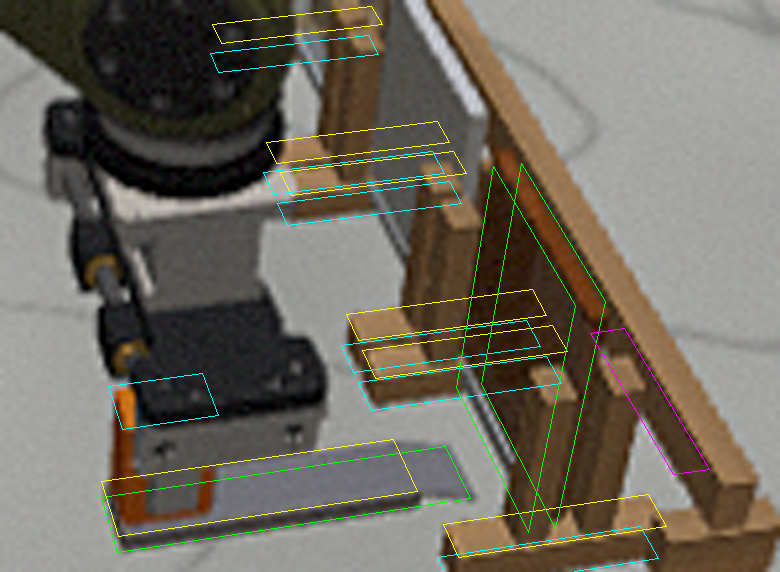

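View pics/jt.png

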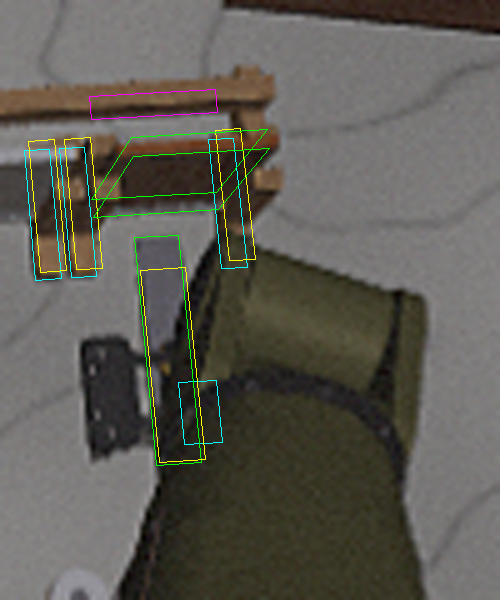

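Request:
{"method": "jog_arm", "body": {
  "increments": [
    [-0.4,0,0,0,0,0,1.5],
    [-0.4,0,0,0,0,0,1.5],
    [-0.4,0,0,0,0,0,1.5],
    [-0.4,0,0,0,0,0,1.5],
    [-0.4,0,0,0,0,0,1.5],
    [-0.4,0,0,0,0,0,1.5],
    [-0.4,0,0,0,0,0,1.5]
  ]
}}

```text
clock: 9.6
eef_pos: [563.4, -149.6, 43.4]
eef_rot: [3.142, -0.001, -3.079]
wrist_force: [-8.0, -0.8, 10.2]
finger_gap: 23.9
```

Request:
{"method": "jog_arm", "body": {
  "increments": [
    [-0.4,0,0,0,0,0,1.5],
    [-0.4,0,0,0,0,0,1.5],
    [-0.4,0,0,0,0,0,1.5],
    [0,0,0,0,0,0,1.5]
  ]
}}

```text
clock: 10.1
eef_pos: [574.3, -149.0, 43.3]
eef_rot: [3.141, -0.004, -3.078]
wrist_force: [-16.1, -1.3, 15.5]
finger_gap: 24.2
```

```bash
python3 chk.py k 1
```

```text
[ 574.32029023 -148.96223176   43.31548031] [ 3.14125995 -0.00407217 -3.07848477] [-16.1373976   -1.25129242  15.49736668] [-0.20816231  2.47341112 -0.05411744]
bay -117.92235712479813 -0.13831103018315805
```

View pics/ks.png

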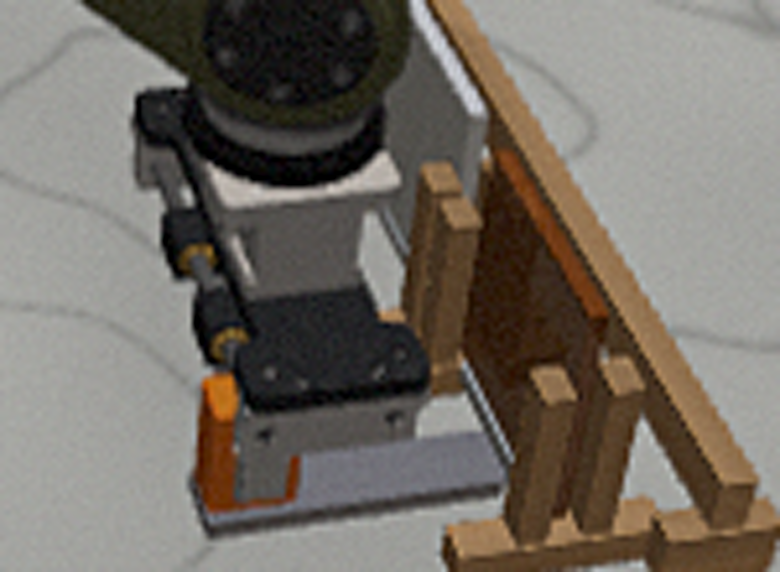

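View pics/kt.png

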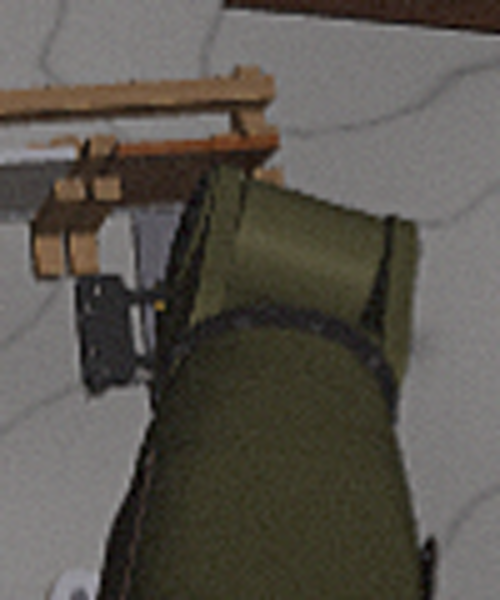

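Wedging in: the blade runs straight to the pane's foot in both views. The drag reads 16 N with 15 N down, so I'll ease the downward press before going further.

Request:
{"method": "jog_arm", "body": {
  "increments": [
    [0,0,-0.04,0,0,0,1.5],
    [-0.2,0,0,0,0,0,1.5],
    [-0.2,0,0,0,0,0,1.5],
    [0,0,0,0,0,0,1.5]
  ]
}}

```text
clock: 10.7
eef_pos: [577.9, -148.7, 43.3]
eef_rot: [3.141, -0.005, -3.079]
wrist_force: [-18.3, -1.4, 14.4]
finger_gap: 23.6
```

Request:
{"method": "jog_arm", "body": {
  "increments": [
    [0,0,-0.08,0,0,0,1.5],
    [0,0,0,0,0,0,1.5]
  ]
}}

```text
clock: 10.95
eef_pos: [578.0, -148.5, 43.4]
eef_rot: [3.141, -0.005, -3.079]
wrist_force: [-11.5, -1.5, 4.5]
finger_gap: 23.7
```

```bash
python3 chk.py l; python3 - <<'E'
from fit import *
t=camera("top"); s=camera("side")
# pane rise: compare orange top edge against first pictures
for nm,a,b,(x0,y0,x1,y1) in(("side",S,s,(400,210,432,282)),("top",T,t,(372,122,405,135))):
    A=a["image"].astype(float);B=b["image"].astype(float)
x=(S["image"][244:286,376:398],s["image"][244:286,376:398])
im=np.hstack([cv2.resize(i,None,fx=12,fy=12,interpolation=cv2.INTER_CUBIC) for i in x]); cv2.imwrite("pics/l_cmp.png",im[:,:,::-1])
E
```

```text
[ 577.99383031 -148.54662571   43.43735591] [ 3.14078462 -0.00481268 -3.07862308] [-11.51503835  -1.52272506   4.47496174] [-0.34271675  1.84622967 -0.07436285]
bay -114.22993891128215 0.04519055740592037
```

View pics/ls.png

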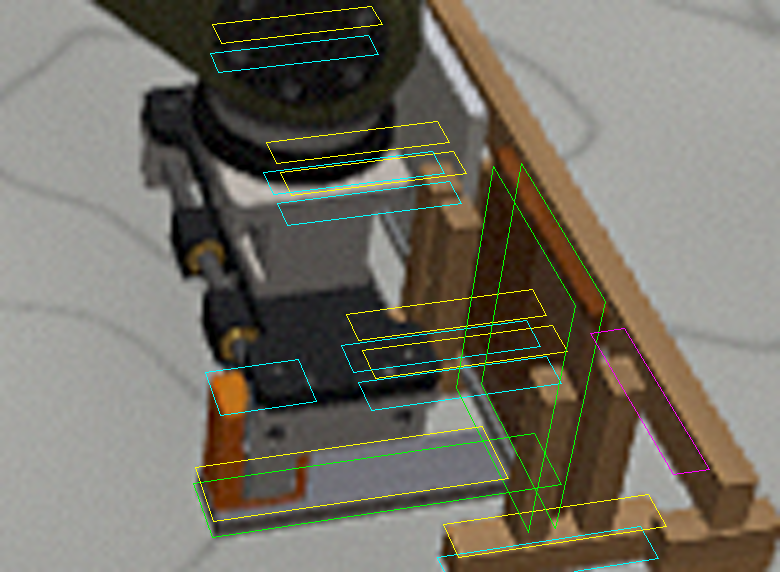

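View pics/l_cmp.png

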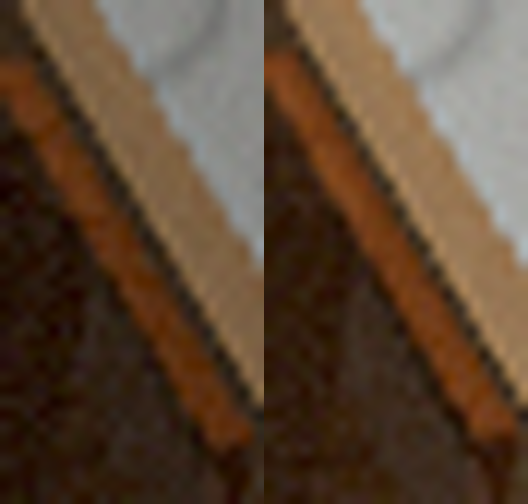

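Request:
{"method": "jog_arm", "body": {
  "increments": [
    [-0.3,0,0,0,0,0,1.5],
    [-0.3,0,0,0,0,0,1.5],
    [-0.3,0,0,0,0,0,1.5],
    [0,0,0,0,0,0,1.5]
  ]
}}

```text
clock: 11.65
eef_pos: [587.5, -147.8, 43.4]
eef_rot: [3.141, -0.004, -3.078]
wrist_force: [-7.1, -0.2, 1.8]
finger_gap: 24.0
```

Request:
{"method": "jog_arm", "body": {
  "increments": [
    [-0.3,0,0,0,0,0,1.5],
    [-0.3,0,0,0,0,0,1.5],
    [-0.3,0,0,0,0,0,1.5],
    [-0.3,0,0,0,0,0,1.5],
    [-0.3,0,0,0,0,0,1.5],
    [0,0,0,0,0,0,1.5]
  ]
}}

```text
clock: 12.4
eef_pos: [602.5, -146.9, 43.3]
eef_rot: [3.141, -0.004, -3.078]
wrist_force: [-7.7, -1.0, 1.2]
finger_gap: 23.9
```

```bash
python3 chk.py m; python3 - <<'E'
from fit import *
s=camera("side")
im=cv2.resize(s["image"][240:330,330:430],None,fx=7,fy=6.5,interpolation=cv2.INTER_CUBIC); cv2.imwrite("pics/m2.png",im[:,:,::-1])
E
```

```text
[ 602.48670225 -146.88217734   43.33980996] [ 3.14080303 -0.00375962 -3.07846697] [-7.68658592 -1.01993207  1.23129881] [-0.16146948  1.0898581   0.0025728 ]
bay -89.68086610959473 0.16430651641971483
```

View pics/ms.png

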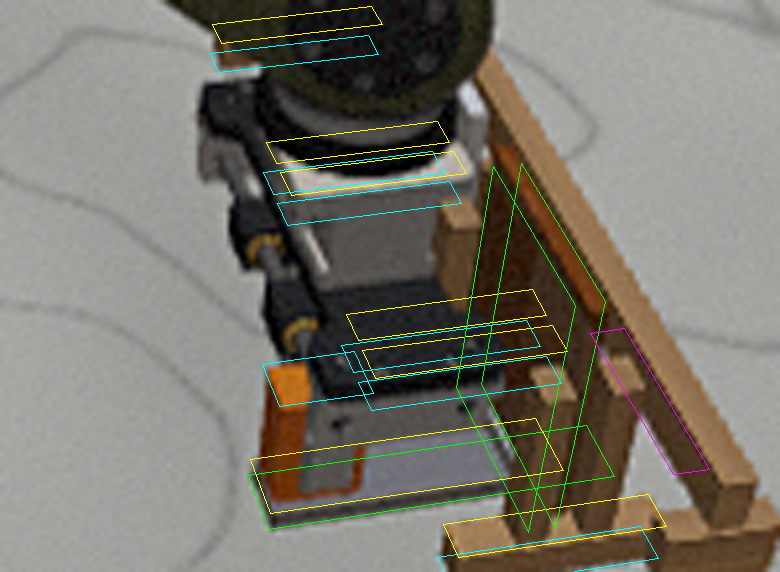

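View pics/m2.png

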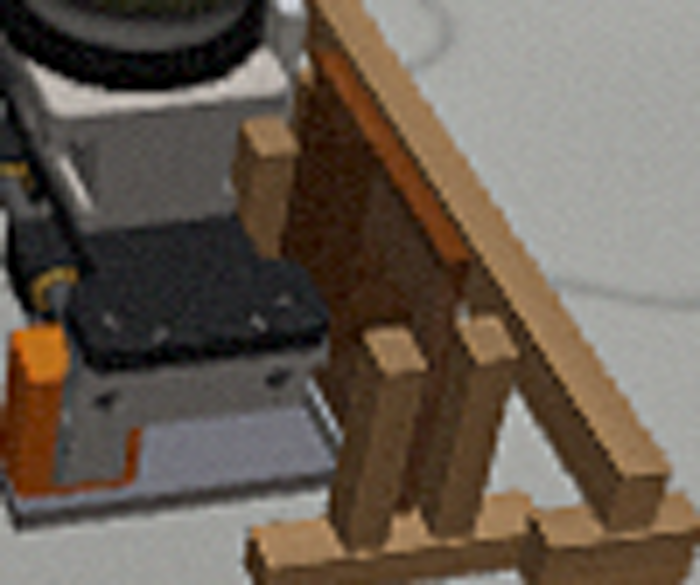

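View pics/mt.png

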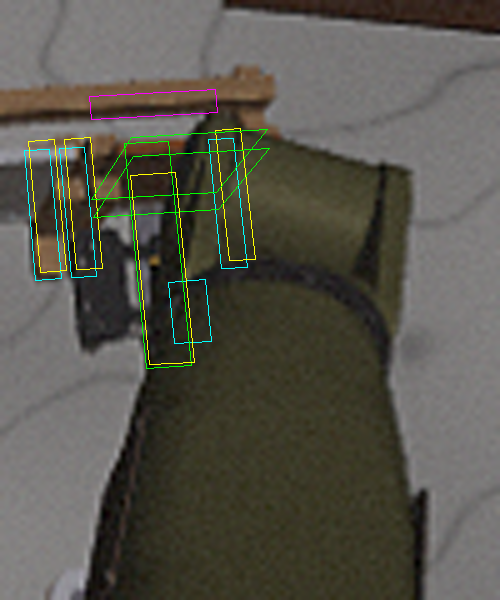

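The blade lies square under the middle of the pane with 8 N of drag, and the nose should be about 40 mm past the glass. Releasing and lifting clear.

Request:
{"method": "jog_arm", "body": {
  "increments": [
    [0,0,0,0,0,0,5],
    [0,0,0,0,0,0,5],
    [0,0,0,0,0,0,5],
    [0,0,0,0,0,0,5],
    [0,0,-1,0,0,0,5],
    [0,0,-3,0,0,0,5],
    [0,0,-4,0,0,0,5],
    [0,0,-5,0,0,0,5],
    [3,0,-4,0,0,0,5],
    [5,0,0,0,0,0,5],
    [5,0,0,0,0,0,5],
    [5,0,0,0,0,0,5],
    [5,3,0,0,0,0,5],
    [0,5,0,0,0,0,5],
    [0,5,0,0,0,0,5],
    [0,5,0,0,0,0,5],
    [0,5,0,0,0,0,5],
    [0,0,0,0,0,0,5],
    [0,0,0,0,0,0,5]
  ]
}}

```text
clock: 14.92
eef_pos: [359.9, 67.9, 214.5]
eef_rot: [-3.141, 0.001, -3.078]
wrist_force: [0.9, -0.1, -0.7]
finger_gap: 50.0
```

```bash
cat > fin.py <<'E'
from ov import *
q=[692,-141.4,.063]; g=[602.5,-146.9,.063]
p=camera("side"); t=camera("top")
pickle.dump((t,p),open("p1.pkl","wb"))
draw(p,None,g,(315,230,435,335),5.5,"ns.png"); draw(t,None,g,(340,100,440,200),6,"nt.png"); save(p,"nall.png",s=1.4)
draw(p,None,None,(315,230,435,335),5.5,"ns2.png");draw(t,None,None,(340,100,440,200),6,"nt2.png")
E
python3 fin.py
```

```text
(no output)
```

View pics/ns.png

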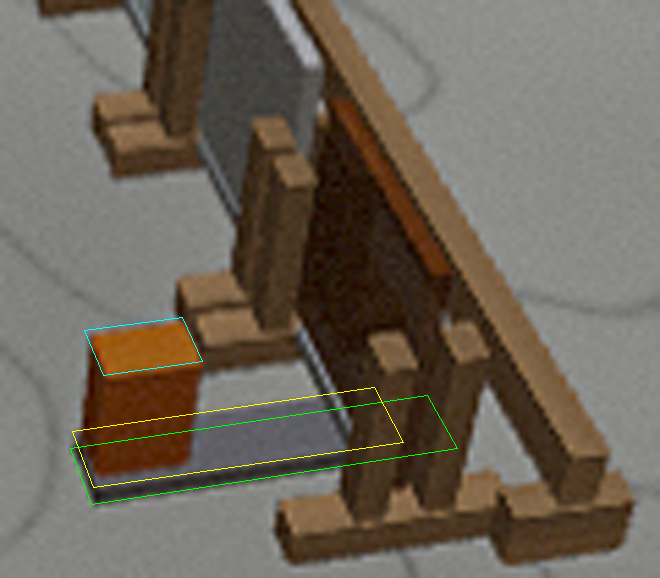

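View pics/nt.png

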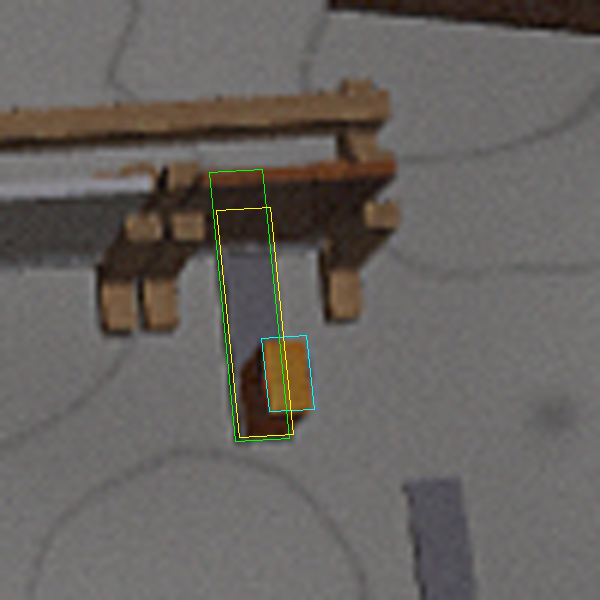

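View pics/nt2.png

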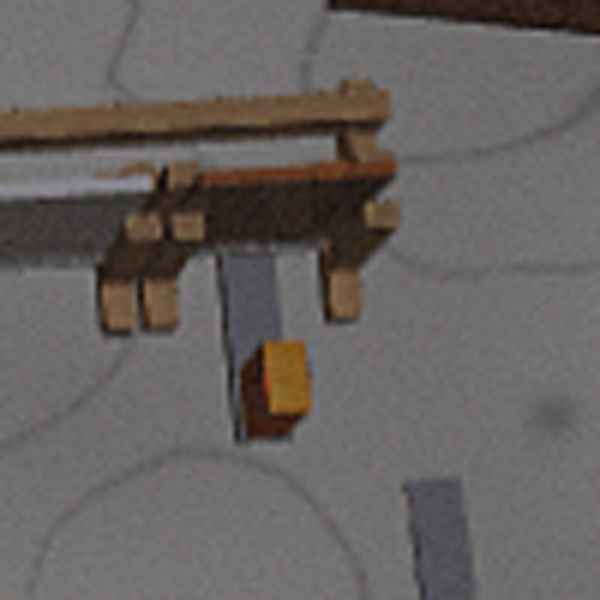

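View pics/nall.png

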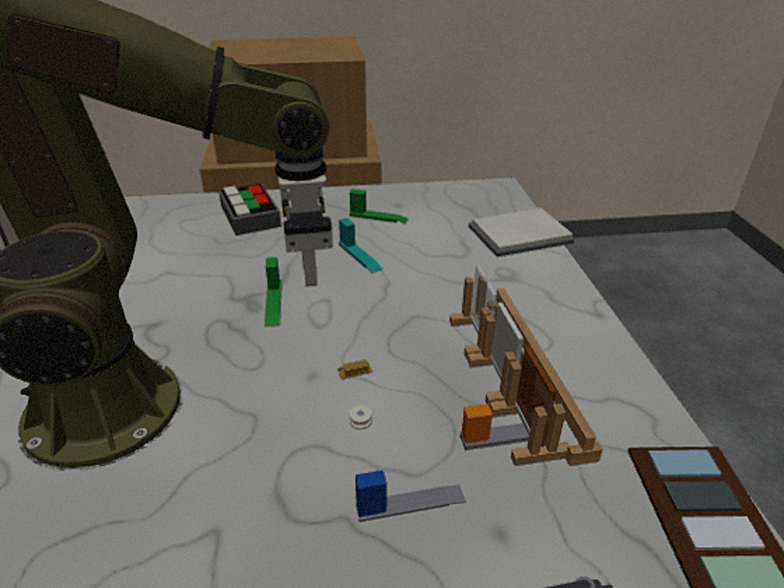

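The gauge stands free and square in the bronze bay, with the roller, keep and blue gauge where they were. Last check is pane rise and bystander movement, comparing first and last pictures.

```bash
python3 - <<'E'
from fit import *
t,s=pickle.load(open("p1.pkl","rb"))
q=[692,-141.4,.063]
print("expected px per 3mm",(proj(s,W(q,[(-6,0,139)]))-proj(s,W(q,[(-6,0,136)]))).round(2))
def shift(A,B,cols,rows,):
    out=[]
    for c in cols:
        a=A["image"][:,c,0].astype(float);b=B["image"][:,c,0].astype(float)
        r0=int(rows(c)); 
        # lower edge: half level crossing from dark below going up
        e=[]
        for v in(a,b):
            seg=v[r0-8:r0+9]; m=np.argmax(seg[:13]-seg[2:15] if False else seg[:-2]-seg[2:]); g=(seg[:-2]-seg[2:]).clip(0); w=g[max(0,m-2):m+3]; e.append((w*np.arange(max(0,m-2),max(0,m-2)+len(w))).sum()/w.sum())
        out.append(e[1]-e[0])
    return np.round(out,1)
# strip lower edge in side pic: from (377.6,248.5) to (393,279)
print("pane",shift(S,s,range(379,394),lambda c:249+(c-377.6)*2+4))
for k in("thin_grip","roller","keep"):
    a=regions_of(s,k)[0]["mask"]; y,x=np.nonzero(a); y0,y1,x0,x1=y.min()-4,y.max()+5,x.min()-4,x.max()+5
    f=lambda p:cv2.cvtColor(p["image"][y0:y1,x0:x1],cv2.COLOR_RGB2GRAY).astype(np.float32)
    print(k,cv2.phaseCorrelate(f(S),f(s)), np.abs(f(S)-f(s)).mean())
x=[cv2.resize(i["image"][235:290,370:405],None,fx=10,fy=10,interpolation=cv2.INTER_CUBIC) for i in(S,s)]
cv2.imwrite("pics/z.png",np.hstack(x)[:,:,::-1])
E
```

```text
expected px per 3mm [[ 0.2  -1.09]]
pane [-1.4 -1.7 -1.7 -0.9 -1.9 -2.1 -0.8 -0.7 -1.6 -0.9 -0.9 -1.6 -1.9 -0.9
 -1.2]
thin_grip ((-0.018057500687540085, 0.507965382367054), 0.9837043782222418) 4.0504756
roller ((0.1569930153578536, 0.4578758651701822), 0.9553467937310537) 4.0983334
keep ((-0.02387605123693959, -0.05247472095433636), 1.102073603482158) 3.8427129
```

View pics/z.png

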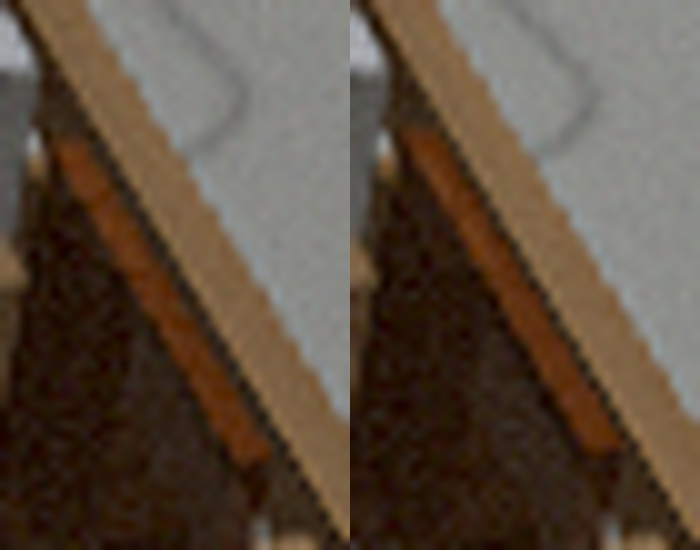

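The strip's top edge has risen by about 1.3 px, where 3 mm should give about 1.5 px, so the pane rests on the blade. The bystanders haven't moved by more than half a pixel.

```bash
python3 -c "
from cell import *
print(read_state()['clock'],read_state()['wrist_force']); print(sign_off())"
```

```text
15.175 [ 0.50680171  0.21496805 -0.69822378]
the job is handed in; nothing more can be done
None
```

The orange-grip gauge is under the middle of the bronze pane, and the job is handed in at about 15.2 s of the 38 s. I picked the gauge up, set it flat on the counter in front of the bay, slid it in square, then let go and moved the arm well clear.

**Last checks**
- **Position:** the gauge lies within about 2 mm of where I aimed it, on the centre line and square. The nose should stand about 40 mm behind the glass. That is worked out from the fitted poses (good to about 3–4 mm), because the nose is hidden behind the pane, posts and rail.
- **Pane rise:** its top edge moved up about 1.3 px between the first and last pictures, where 3 mm should give about 1.5 px. So the pane is resting on the blade.
- **Bystanders:** the blue gauge, roller and keep show no shift beyond half a pixel.

**What disagreed**
- **Drag:** it rose to about 18 N while the nose wedged under, above the stated 12 N. I was pressing down with 14–15 N at the time. After I eased off, it settled at 7–8 N for the rest of the slide.
- **Pane location:** the pane's top edge in the top view and its foot in the side view each sat about 4 mm off my fit, in opposite directions. I kept the fit to the runners.

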